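Dock the cutlery rack on its counter rail

TASK

Set the red cutlery rack on its rail: slide its dovetail foot onto the rail from the open end and run it gently along until it stops dead against the stop with the spring plunger pushed in. Keep it pressed there while you turn the side clamp knob clockwise until it is firmly but not brutally tight, so that the rack stays pressed home when you let go, and leave the other kitchen things where they are.

Things in the scene. Friction and masses are not known exactly. Their poses are not given: they have to be found in the camera images.
- carrier: Loose red plastic cutlery rack, 0.35 to 0.6 kg, on a dovetail foot. Origin: centre of the foot's underside; x = forward (the end that goes on first), z up. Foot x -60 to 60, y -30 to 30, z 0 to 28 mm; channel along x below it, ceiling at z 22, 29 mm wide at its mouth, 47 at the ceiling. Box on it x -8 to 60, y -44 to 44, up to z 64. Foot slides easily (friction about 0.3).
- handle (a point): Middle of the rack's upright handle fin, 17 mm ahead of the rack's origin and 88 mm above the foot's underside. The fin is 10 mm thick across (rack y), 44 mm long (rack x), from 64 to 104 mm above the underside; grip it across y from above.
- rail: Fixed aluminium dovetail rail. Origin: tip of the open (nose) end, on the centre line at counter level; x = direction in which the rack slides on, z up. x 0 to 20 mm: tapered nose, 32 mm wide and 23 high at the tip. x 20 to 190: full section, 44 mm wide at the top, 27 at the foot of the flanks, top 26 mm above the counter.
- rail_start (a point): Middle of the rail's top where the full section starts, 20 mm from the nose tip, 26 mm above the counter. A rack riding on the rail has its underside 4 mm above the counter, with play of about 1.6 mm to either side and 3 mm upward; carried with the underside 4 to 6 mm above the counter it goes on freely.
- stop: Fixed stop on the rail's far end; its frame is the rail's. Dark housing x 168 to 190 mm, z 26 to 56. From it a sleeve sticks out 4 to 18 mm towards the nose (set by its owner, not reported), and from that a brass spring plunger, 8 mm more. The rack's front meets the plunger (2.4 N, 5.6 N when in), then stops dead on the sleeve: rack origin at x 90 to 104. Unclamped, the spring pushes it back.
- knob (a joint): Angle (rad) of the rack's side clamp knob: 0 = slack (start), grows clockwise from above, ends at 1.9; stays where left. Friction 0.3 N m. It drives a rubber pad against the rail, 8 mm per rad; the pad bites somewhere between 0.35 and 1.15 rad (adjustment not reported), then clamping grows about 50 N and torque about 0.35 N m per rad. Firm is 0.2 to 0.5 rad past the bite (10 to 25 N).
- knob_grip (a point): Middle of the knob's black bar grip, on its vertical axis: 50 mm behind and 46 mm to the right (-y) of the rack's origin, 51 mm above the underside. Bar 38 mm long, 11 thick, 22 high. At joint 0 its length points along the rack's x axis turned 45 degrees counterclockwise (towards +y); it turns clockwise with the joint.
- gib: The rubber clamp pad in the right rear of the rack's foot, at rack x -42 mm; the knob drives it towards +y on to a sprung steel strip in a notch of the rail's right flank (rail x 34 to 76 mm), whose depth is set differently each time. Before it bites, the rack shifts sideways through its play, which makes the knob torque wander by up to 0.1 N m. Not to be handled.
- colander: Bystander: steel colander, 210 mm across, 80 mm high, origin under its centre.
- creamer: Bystander: white ceramic creamer, 64 mm across, 75 mm high.
- tumbler: Bystander: blue plastic tumbler, 72 mm across, 115 mm high.
- pot: Bystander: small aluminium pot, 132 mm across, 75 mm high, handle along its +x.
- spice: Bystander: spice jar, 44 mm across, 85 mm high.
There are look-alikes about, which are no part of the job. Several things have the shape of the carrier; the one meant has the colours described above. What is shaped like the rail but blue or green is not meant.

How it is judged:
By the outcome, as a careful person would: the job done as asked, in the order asked, and still so for the second after the job is handed in, with the robot touching nothing.
It also fails if it takes over 72 s, if anything falls off the work surface, if the arm or the gripper's body presses on something with over 40 N, if the wrist force passes 120 N, or if a joint passes its speed limit or range.

ROBOT

A 6-joint arm with a two-finger parallel gripper is mounted at the origin on the work surface. World frame = base frame: x ahead of the robot, y to its left, z up, the work surface at z = 0. Lengths are in m, angles in rad, forces in N, time in s.
With the tool pointing down it reaches from about 0.325 to 1 m from the base axis. Payload 5.1 kg.
Tool frame: the origin (TCP) lies between the finger pads; the fingertips stand 22 mm ahead of it and the grasp point (between the pads) lies 3 mm ahead of it; z points along the fingers, y is the line along which they close (so a half turn about z gives the same grasp; the last joint's range is limited). The gripper opens to 85 mm and grips with 20 to 120 N. Pads are 22 mm wide; open, the fingers measure 114 mm over their backs; the gripper's body (76 mm by 85 mm) begins 54 mm behind the grasp point. The pads swing forward as they close: fully open they stand 13 mm farther back than shut.
Start: joints at [-1.257, 0.124, 1.65, -0, 1.367, -0.083], TCP at [0.251, -0.599, 0.253] pointing down, gripper open.
Joint ranges: [-2.61, 2.61], [-1.02, 2.33], [0.03, 2.71], [-1.35, 4.49], [0.32, 2.68], [-2.91, 2.91]. Speed limits (rad/s): [2.57, 2.57, 3.14, 3.14, 3.14, 3.14].

INTERFACE

Orientations are given as a unit quaternion [w, x, y, z].
In Python, from workcell import ctrl gives the robot as it stands. The module is installed in compiled form; this text tells all that it offers.
- The arm moves only by the tool move_arm, never from a script. Its argument "targets" is text: rows parted by semicolons, each of 5 numbers parted by spaces: the closure, from 0 (fully open) to 1 (shut), then the shift along the tool's x, y, z in mm, then the turn about the tool's z in degrees. A call has 1 to 10 rows; each row shifts and turns the commanded pose from where the row before left it, along the tool's axes as they then stand; what a row does not reach is not made up. A row lasts 1/10 s, in which the tool goes at most 50 mm and 8.59 degrees, less where a joint would pass 70% of its speed; a pose out of reach is approached as far as the arm can. A call is refused whole if a number of a shift passes 50 or a number of a turn 8.59, either way. A call with a gripper value outside its range is refused whole. The fingers move at their own pace and stop on an object; "squeeze" is the grip in N (left out, the last holds). Time passes only in rows, so rows that do not move let the fingers close. It gives the time, the measured TCP pose, the force, the opening and the grip force at its end, in the units of the state.
- ctrl.read_state(): the state, without advancing time (a new reading comes with each control period).
- ctrl.snapshot(name): name is "scene" or "top" or "wrist"; returns a dict with "img" (384x512x3 uint8, blue, green, red), "depth" (384x512 float32, m along the optical axis (not along the pixel's ray), 0 where there is no reading), "fx", "fy", "cx", "cy" (pixels), "rvec" (rotation vector, rad) and "tvec" (3), from world to camera coordinates, as OpenCV has them. Camera axes: x right, y down, z forward; pixel columns grow to the right and rows downward; lengths in m; the calibration is good to about 2 mm. The wrist camera is an equidistant fisheye: a pixel r from the principal point sees the ray r / f radians off the axis. A picture is of the moment at which its call begins.
- ctrl.sign_off(): hands the job in; it is judged then, once.
The state is a dict: "time_s": time; "joints": joint angles; "dq": joint speeds; "joint_torque": joint torques, N m; "tool_pos": TCP position; "tool_rot": TCP orientation; "ft_force": force on the tool from outside, world axes, zero at the start; "wrist_torque": the same for the moment, N m; "finger_gap": finger opening in m; "grip_force": force on a finger pad.
Only numpy, scipy, OpenCV 4.12 (cv2) and the standard library are available. Lean on these libraries where they do the work, as an engineer would, in place of code of your own. Each camera call takes 0.05 s, during which the arm holds its last target. There are 200 camera calls.

## Working session

There is one attempt and no reset: what is moved stays moved. The work goes in short steps, Python scripts to look and compute and a tool call to move; the robot and the scene stay as the last step left them, time stands still between calls to the robot, and variables do not carry over. Pictures are saved under pics/ and viewed, at most 10 in all, crops included, and the job is handed in when it is done.

Besides the shell and the picture viewer there is one more tool, called as name(argument=value, ...), one argument or row to a line, values as JSON. move_arm: Moves the arm, as the interface text tells. Its arguments: {"type":"object","properties":{"targets":{"type":"string"},"squeeze":{"type":"number"}},"required":["targets"]}

```bash
mkdir -p pics; cat > h.py <<'E'
import numpy as np, cv2
from workcell import ctrl
def snap(n):
    s=ctrl.snapshot(n); np.savez('%s.npz'%n,**s); return s
def load(n): return dict(np.load('%s.npz'%n))
def ray(s,u,v,fish=False):
    R=cv2.Rodrigues(s['rvec'])[0]; c=-R.T@np.ravel(s['tvec'])
    x=(u-s['cx'])/s['fx'];y=(v-s['cy'])/s['fy']
    if fish:
        t=np.hypot(x,y); d=np.array([x/t*np.sin(t),y/t*np.sin(t),np.cos(t)]) if t>0 else np.array([0,0,1.])
    else: d=np.array([x,y,1.])
    return c,R.T@d
def onz(s,u,v,z,fish=False):
    c,d=ray(s,u,v,fish); return c+d*(z-c[2])/d[2]
def dep(s,u,v,fish=False):
    c,d=ray(s,u,v,fish); R=cv2.Rodrigues(s['rvec'])[0]; return c+d*float(s['depth'][v,u])/(R@d)[2]
E
python3 - <<'E'
from h import *
a=snap('scene');b=snap('top')
cv2.imwrite('pics/a.png',cv2.resize(a['img'],(768,576)));cv2.imwrite('pics/b.png',cv2.resize(b['img'],(768,576)))
for s in(a,b):print(s['fx'],s['cx'],s['cy'],cv2.Rodrigues(s['rvec'])[0].round(2),s['tvec'],ray(s,0,0)[0])
print(ctrl.read_state())
E
```

```text
374.12796536561757 257.1190078834321 185.46448904711596 [[ 0.68  0.73  0.  ]
 [ 0.59 -0.55 -0.6 ]
 [-0.43  0.41 -0.8 ]] [-0.24069908 -0.256016    1.40502374] [ 0.9255647  -0.54125858  0.97362265]
457.9388451102419 257.9699560842938 193.80607094573503 [[-0.   -1.    0.02]
 [-0.99 -0.   -0.17]
 [ 0.17 -0.02 -0.99]] [-0.10537628  0.47124749  1.58069219] [ 0.2016541  -0.07798819  1.63860295]
{'time_s': 0.1, 'joints': array([-1.25659235e+00,  1.24441887e-01,  1.65153798e+00, -2.84324301e-05,
        1.36748437e+00, -8.26292793e-02]), 'dq': array([ 0.00085427, -0.00128475, -0.00179791, -0.00014795,  0.00187592,
       -0.00084388]), 'joint_torque': array([ 1.15259299e-03, -4.24927890e+01, -3.66655111e+01, -9.34325249e-05,
        3.89350316e-03,  2.39763477e-05]), 'tool_pos': array([ 0.25101672, -0.59902597,  0.25217428]), 'tool_rot': array([-9.27918974e-04,  9.80378919e-01,  1.97120011e-01, -1.21938564e-04]), 'ft_force': array([ 0.57648034, -0.15581573,  0.11458652]), 'wrist_torque': array([-0.01414088,  0.02481947,  0.01005135]), 'grip_force': 0.0, 'finger_gap': 0.08551588104511022}
```

View pics/a.png

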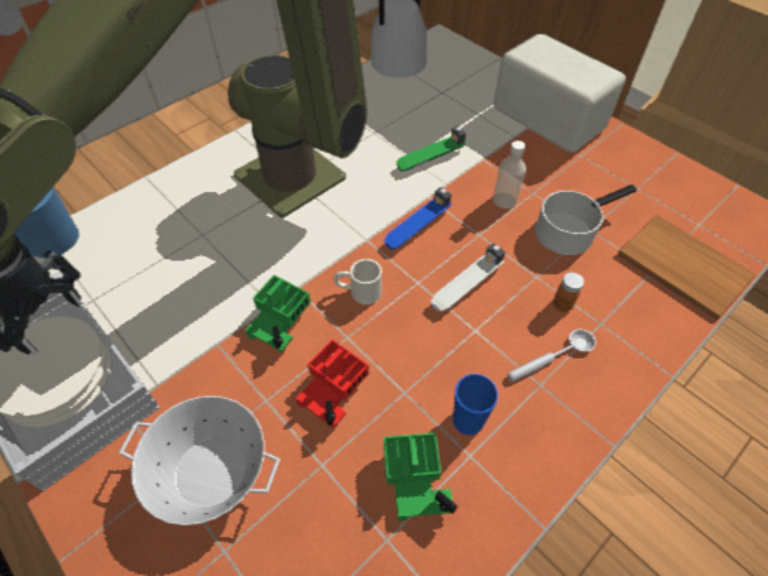

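View pics/b.png

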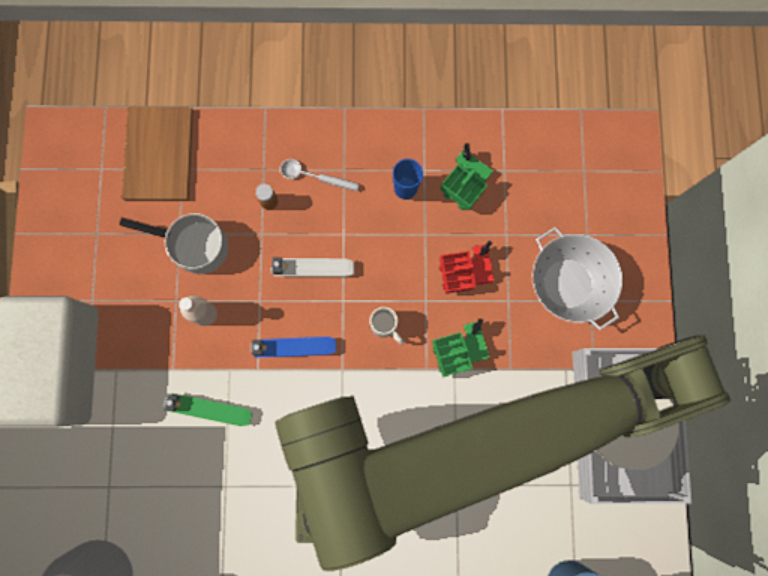

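In the scene view (768 px scale) the candidates are the red rack at (335,380) and green racks at (278,312) and (415,475). For rails there is the silver one at (468,280), blue at (418,222) and green at (430,152). The red rack and the silver rail match the description. In the top view they are at (466,270) and (313,268), with the rail's nose at its right end and the stop at its left end.

```bash
python3 - <<'E'
from h import *
b=load('top');a=load('scene')
c1=cv2.resize(b['img'][150:205,175:335],(800,275),interpolation=cv2.INTER_CUBIC)
c2=cv2.resize(a['img'][150:290,190:350],(366,320),interpolation=cv2.INTER_CUBIC)
c=np.zeros((600,800,3),np.uint8);c[:275]=c1;c[278:598,:366]=c2;cv2.imwrite('pics/c.png',c)
# red points by depth
for n,s in(('top',b),('scene',a)):
    h=cv2.cvtColor(s['img'],cv2.COLOR_BGR2HSV)
    m=((h[...,0]<4)|(h[...,0]>176))&(h[...,1]>200)&(h[...,2]>60)
    k,l,st,ce=cv2.connectedComponentsWithStats(m.astype(np.uint8));i=1+np.argmax(st[1:,4]);print(n,st[i],ce[i])
    P=np.array([dep(s,u,v) for v,u in zip(*np.where(l==i))])
    for z0,z1 in((.02,.04),(.055,.075),(.09,.115)):
        q=P[(P[:,2]>z0)&(P[:,2]<z1)]
        if len(q):print(z0,len(q),q.mean(0).round(4),[x.round(3) for x in cv2.minAreaRect((q[:,:2]*1000).astype(np.float32))[:2]] if 0 else cv2.minAreaRect((q[:,:2]*1000).astype(np.float32)))
# rail by height in its region
P=np.array([dep(b,u,v) for v in range(165,195) for u in range(170,245)])
q=P[(P[:,2]>.018)&(P[:,2]<.033)];print('rail',len(q),q.mean(0),cv2.minAreaRect((q[:,:2]*1000).astype(np.float32)))
q=P[(P[:,2]>.045)];print('stop',len(q),q.mean(0),cv2.minAreaRect((q[:,:2]*1000).astype(np.float32)))
E
```

```text
top [310 169   1   1   1] [310. 169.]
0.02 1 [ 0.563  -0.2931  0.0331] ((563.0025634765625, -293.11773681640625), (0.0, 0.0), 0.0)
scene [ 198  228   47   57 1005] [220.45970149 252.80497512]
0.02 532 [ 0.5245 -0.3097  0.0296] ((526.6017456054688, -296.21112060546875), (100.54158020019531, 120.61404418945312), 10.250258445739746)
0.055 212 [ 0.5198 -0.2771  0.0619] ((515.3546752929688, -272.05133056640625), (87.66719818115234, 66.71156311035156), 8.773049354553223)
0.09 66 [ 0.5179 -0.2817  0.1012] ((516.9661865234375, -279.8837585449219), (10.699457168579102, 43.04343032836914), 7.818471908569336)
rail 521 [0.53229677 0.06300452 0.02643542] ((532.9679565429688, 72.73157501220703), (185.7111053466797, 43.101749420166016), 89.87681579589844)
stop 91 [0.50616695 0.13522114 0.17791271] ((380.9347229003906, 36.958763122558594), (424.17816162109375, 38.60365676879883), 37.86628341674805)
```

View pics/c.png

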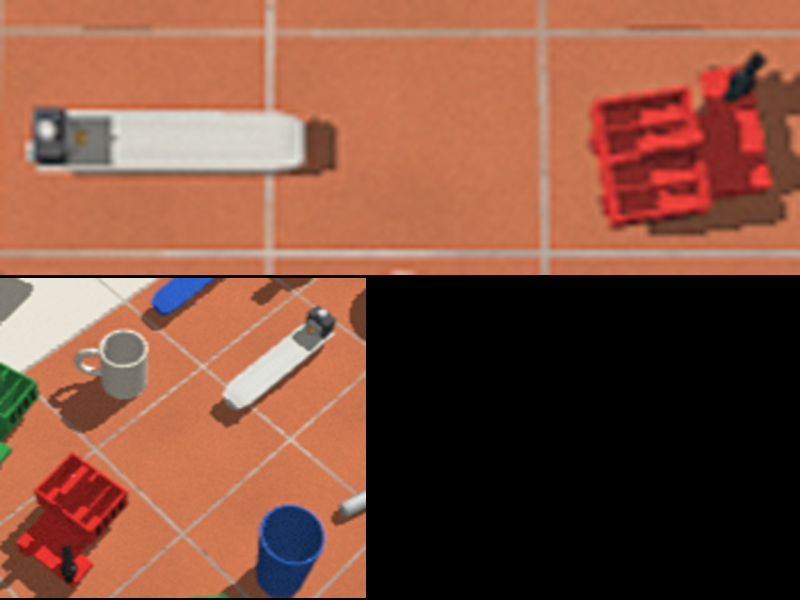

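The crop confirms it: the only red rack (top crop, box at (650,155), knob at (745,78)) and the silver rail with the dark stop at (50,135) and nose at (303,140). Next I hover over the fin.

move_arm(
  targets="0 41 -21.3 0 0;0 41 -21.3 0 0;0 41 -21.3 0 0;0 41 -21.3 0 0;0 41 -21.3 0 0;0 41 -21.3 0 0;0 41 -21.3 0 0;0 41 -21.3 0 0;0 41 -21.3 0 0;0 0 0 0 0",
)

```text
time_s: 1.1
tool_pos: [0.5197, -0.276, 0.2528]
tool_rot: [-0.001, 0.98, 0.2, 0.0]
ft_force: [0.0, -0.3, -0.2]
finger_gap: 0.0851
grip_force: 0.0
```

move_arm(
  targets="0 0 0 0 -8.4;0 0 0 0 -8.4;0 0 0 0 -8.4;0 0 0 0 -8.4;0 0 0 0 -8.4;0 0 0 0 -8.4;0 0 0 0 -8.4;0 0 0 0 -8.4;0 0 0 0 -8.4;0 0 0 0 0",
)

```text
time_s: 2.1
tool_pos: [0.5168, -0.2805, 0.2528]
tool_rot: [-0.0, 0.654, 0.756, -0.0]
ft_force: [-0.0, 0.1, 0.3]
finger_gap: 0.0854
grip_force: 0.0
```

```bash
cat >> h.py <<'E'
def pose():
    s=ctrl.read_state();w,x,y,z=s['tool_rot'];th=np.degrees(2*np.arctan2(y,x));return s['tool_pos'],(th+180)%360-180,s
def rel(tx,ty,tz,tth):  # remaining shift in tool mm, turn in tool deg (translate first)
    p,th,s=pose();d=(np.array([tx,ty,tz])-p)*1000;t=np.radians(th)
    return np.array([d[0]*np.cos(t)+d[1]*np.sin(t),d[0]*np.sin(t)-d[1]*np.cos(t),-d[2],-((tth-th+180)%360-180)]).round(1)
E
python3 - <<'E'
from h import *
p,th,s=pose();print(p,th,s['joints'])
w=snap('wrist');print(w['fx'],w['cx'],w['cy'],ray(w,0,0)[0])
cv2.imwrite('pics/d.png',cv2.resize(w['img'],(768,576)))
E
```

```text
[ 0.51679793 -0.28052698  0.25278672] 98.28233752579013 [-5.88485182e-01 -1.09704957e-02  1.79178528e+00 -2.50199332e-04
  1.36173055e+00 -7.32987197e-01]
297.3186396354542 255.74534907277297 187.59272859064959 [ 0.50789859 -0.21281236  0.37366757]
```

View pics/d.png

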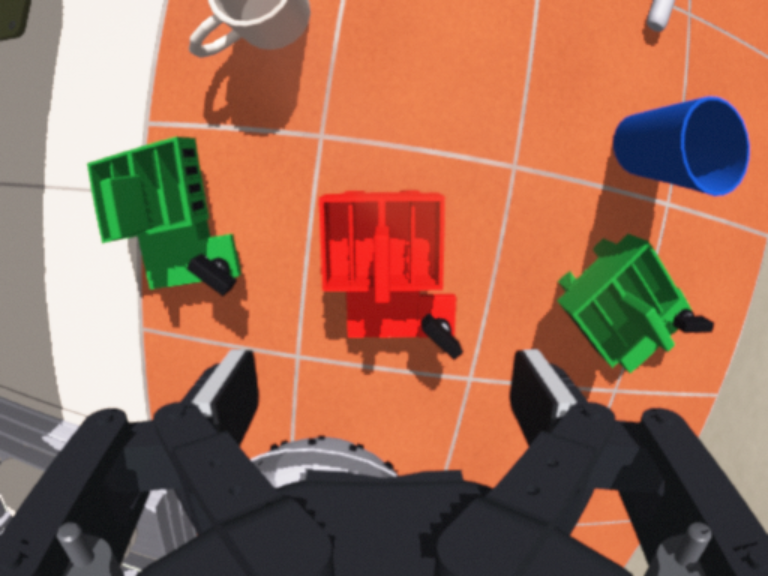

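The wrist view shows the red rack centred: fin at (381,262), knob bar at (441,335). The fin is nearly along the tool x, and the green racks stand to either side.

```bash
cat >> h.py <<'E'
def cloud(s,mask,fish=False):
    v,u=np.where(mask&(s['depth']>0.02)); return np.array([dep(s,i,j,fish) for j,i in zip(v,u)]),u,v
def redmask(s):
    h=cv2.cvtColor(s['img'],cv2.COLOR_BGR2HSV);return ((h[...,0]<5)|(h[...,0]>175))&(h[...,1]>180)&(h[...,2]>60)
def rect(q):
    return tuple(np.round(np.array(x),1) for x in cv2.minAreaRect((q[:,:2]*1000).astype(np.float32)))
E
python3 - <<'E'
from h import *
w=load('wrist');P,u,v=cloud(w,redmask(w),True);print(len(P))
for z0,z1 in((.02,.035),(.058,.07),(.09,.115)):
    q=P[(P[:,2]>z0)&(P[:,2]<z1)];print(z0,len(q),np.median(q,0).round(4),rect(q))
# fin axis
q=P[(P[:,2]>.098)&(P[:,2]<.11)];d=np.linalg.svd(q[:,:2]-q[:,:2].mean(0))[2][0];print(np.degrees(np.arctan2(d[1],d[0])),q[:,2].max())
# two-view height: fin centroid in scene view & wrist view
a=load('scene');Pa,ua,va=cloud(a,redmask(a));k=Pa[:,2]>.098
k2=P[:,2]>.098
c1,d1=ray(a,ua[k].mean(),va[k].mean());c2,d2=ray(w,u[k2].mean(),v[k2].mean(),True)
t=np.linalg.lstsq(np.c_[d1,-d2],c2-c1,rcond=None)[0];print(c1+t[0]*d1,c2+t[1]*d2)
h=cv2.cvtColor(w['img'],cv2.COLOR_BGR2HSV)
dk=np.zeros_like(redmask(w));dk[205:242,270:315]=h[205:242,270:315,2]<60
K,_,_=cloud(w,dk,True);K=K[K[:,2]>.045];print('knob',K.mean(0),K[:,2].max(),rect(K))
E
```

```text
7378
0.02 4667 [ 0.5253 -0.2922  0.0306] (array([ 527. , -296.3]), array([100.1, 122. ]), np.float64(10.6))
0.058 1227 [ 0.5115 -0.2686  0.0638] (array([ 517.8, -290.2]), array([ 87.7, 105.1]), np.float64(8.7))
0.09 512 [ 0.5158 -0.2791  0.1038] (array([ 516. , -280.3]), array([ 9.6, 43.6]), np.float64(8.1))
-81.86221324251385 0.10610164742040423
[ 0.51560463 -0.28087083  0.10016207] [ 0.51599991 -0.28050931  0.10008432]
knob [ 0.56953639 -0.33675867  0.06029644] 0.06368783984439508 (array([ 571.1, -338.9]), array([10.6, 36.3]), np.float64(55.4))
```

move_arm(
  targets="0.3 0.3 -0.8 30 0;0.3 0 0 30 0;0.3 0 0 30 0;0.3 0 0 30 0;0.3 0 0 20 0;0.3 0 0 14 0;0.3 0 0 6.8 0;0.3 0 0 0 0",
)

```text
time_s: 2.95
tool_pos: [0.5162, -0.2799, 0.0919]
tool_rot: [-0.001, 0.654, 0.756, -0.0]
ft_force: [0.1, 0.4, 0.2]
finger_gap: 0.0599
grip_force: 0.0
```

move_arm(
  targets="1 0 0 0 0;1 0 0 0 0;1 0 0 0 0;1 0 0 0 0;1 0 0 0 0;1 0 0 0 0;1 0 0 0 0;1 0 0 0 0",
  squeeze=50,
)

```text
time_s: 3.75
tool_pos: [0.5168, -0.2801, 0.0933]
tool_rot: [0.0, 0.654, 0.757, 0.0]
ft_force: [-2.5, 1.4, 5.9]
finger_gap: 0.0092
grip_force: 51.5
```

move_arm(
  targets="1 0 0 -8 0;1 0 0 -14 0;1 0 0 -14 0;1 0 0 -14 0;1 0 0 0 0",
)

```text
time_s: 4.25
tool_pos: [0.5183, -0.281, 0.1462]
tool_rot: [0.003, 0.654, 0.757, 0.0]
ft_force: [-0.5, -0.1, -5.0]
finger_gap: 0.0092
grip_force: 50.2
```

move_arm(
  targets="1 20 5 0 0;1 30 7 0 0;1 30 7 0 0;1 30 7 0 0;1 30 7 0 0;1 20 5 0 0;1 14 3 0 4.1;1 0 0 0 4.1;1 0 0 0 0;1 0 0 0 0",
)

```text
time_s: 5.25
tool_pos: [0.5318, -0.1019, 0.1424]
tool_rot: [-0.0, 0.706, 0.708, -0.0]
ft_force: [-1.0, 0.3, -4.7]
finger_gap: 0.0094
grip_force: 50.0
```

```bash
python3 - <<'E'
from h import *
p,th,s=pose();print(p,th,s['ft_force'],s['wrist_torque'])
w=snap('wrist');a=snap('scene');b=snap('top')
cv2.imwrite('pics/e.png',cv2.resize(w['img'],(768,576)))
v=np.vstack([cv2.resize(a['img'][110:260,180:380],(600,450)),cv2.resize(b['img'][160:195,165:305],(600,150))]);cv2.imwrite('pics/f.png',v)
P,_,_=cloud(w,redmask(w),True)
for z0,z1 in((.07,.085),(.105,.12),(.14,.16)):
    q=P[(P[:,2]>z0)&(P[:,2]<z1)];print(z0,len(q),np.median(q,0).round(4),rect(q) if len(q) else 0)
for n,S,f in(('wrist',w,True),('scene',a,False),('top',b,False)):
    h=cv2.cvtColor(S['img'],cv2.COLOR_BGR2HSV);m=(h[...,1]<60)&(h[...,2]>90)
    Q,_,_=cloud(S,m,f);k=(abs(Q[:,0]-.533)<.04)&(Q[:,1]>-.05)&(Q[:,1]<.2)&(Q[:,2]>.020)&(Q[:,2]<.032);q=Q[k]
    print(n,len(q)); 
    if len(q)<20: continue
    print(q[:,2].mean(),rect(q))
    ys=np.arange(-.025,.12,.012);
    L=[]
    for y in ys:
        r=q[abs(q[:,1]-y)<.006]
        if len(r)>5:L.append([y,(r[:,0].min()+r[:,0].max())/2,np.ptp(r[:,0])])
    print(np.round(L,4).tolist(),q[:,1].min())
E
```

```text
[ 0.53182251 -0.1018518   0.14244349] 90.21691971354375 [-0.97667177  0.29285526 -4.65284969] [ 0.00383489 -0.02640339 -0.02783966]
0.07 7346 [ 0.5297 -0.0897  0.0804] (array([ 538.4, -115.1]), array([ 94.9, 127.4]), np.float64(10.7))
0.105 4334 [ 0.5328 -0.0763  0.1126] (array([533. , -92.5]), array([88.4, 67.1]), np.float64(0.0))
0.14 2150 [ 0.5328 -0.0963  0.1531] (array([ 532.7, -102. ]), array([36.4, 36. ]), np.float64(45.9))
wrist 5054
0.02595110482552527 (array([531.1,  15.1]), array([42.8, 81.1]), np.float64(0.1))
[[-0.025, 0.5308, 0.0343], [-0.013, 0.5308, 0.0417], [-0.001, 0.5312, 0.0426], [0.011, 0.5308, 0.0418], [0.023, 0.5311, 0.0428], [0.035, 0.5307, 0.0419], [0.047, 0.5314, 0.0423], [0.059, 0.531, 0.0415]] -0.025434497093201225
scene 516
0.025410017968676042 (array([530.2,  72. ]), array([ 44.4, 175.9]), np.float64(0.1))
[[-0.013, 0.5363, 0.0252], [-0.001, 0.5341, 0.0367], [0.011, 0.5344, 0.0345], [0.023, 0.5314, 0.0398], [0.035, 0.5313, 0.0408], [0.047, 0.5295, 0.0426], [0.059, 0.5308, 0.0413], [0.071, 0.5312, 0.041], [0.083, 0.5309, 0.0428], [0.095, 0.5308, 0.0417], [0.107, 0.531, 0.0415], [0.119, 0.5296, 0.0435]] -0.01586362480537129
top 388
0.026414923864273777 (array([532.9,  85. ]), array([ 42.4, 152.7]), np.float64(0.0))
[[0.011, 0.5334, 0.0344], [0.023, 0.5311, 0.0385], [0.035, 0.533, 0.0417], [0.047, 0.5331, 0.0413], [0.059, 0.5326, 0.0406], [0.071, 0.5323, 0.0412], [0.083, 0.5329, 0.0416], [0.095, 0.5329, 0.0414], [0.107, 0.533, 0.0421], [0.119, 0.5326, 0.041]] 0.008681358550592863
```

View pics/e.png

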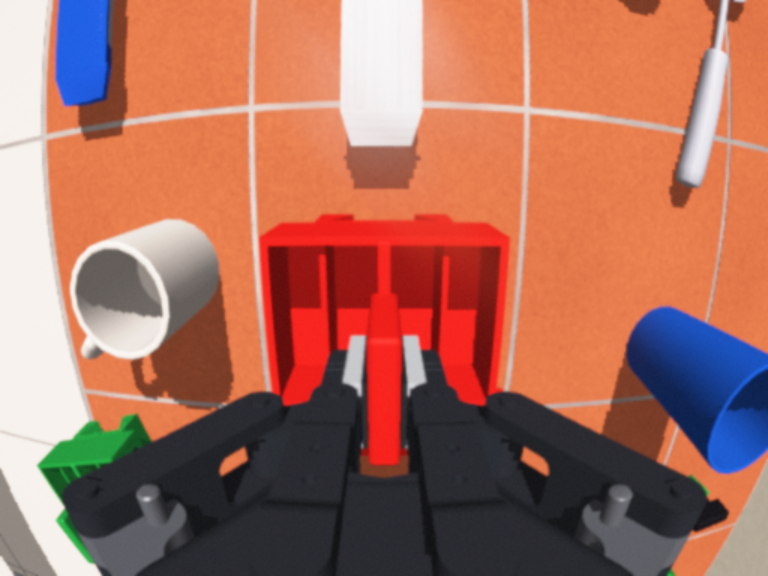

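The wrist view shows the rail nose at (383,140) straight ahead of the rack's front (385,225). The rack sits about 1.5–2 mm too far right, so I lower it and re-measure.

move_arm(
  targets="1 0 -1.5 14 0.2;1 0 0 14 0;1 0 0 10 0;1 0 0 5 0;1 0 0 1 0;1 0 0 0 0",
)

```text
time_s: 6.0
tool_pos: [0.5305, -0.1018, 0.0983]
tool_rot: [-0.0, 0.707, 0.707, -0.0]
ft_force: [0.6, 0.0, -4.5]
finger_gap: 0.009
grip_force: 50.0
```

```bash
cat > m.py <<'E'
from h import *
p,th,s=pose();print(p.round(4),th,s['ft_force'].round(2),s['wrist_torque'].round(3))
w=snap('wrist');P,_,_=cloud(w,redmask(w),True)
off=p[2]-.0935
for z0,z1 in((.02,.036),(.058,.070),(.098,.11)):
    q=P[(P[:,2]-off>z0)&(P[:,2]-off<z1)]
    if len(q):print(z0,len(q),np.median(q,0).round(4),rect(q))
h=cv2.cvtColor(w['img'],cv2.COLOR_BGR2HSV);m=(h[...,1]<60)&(h[...,2]>90)
Q,_,_=cloud(w,m,True);q=Q[(abs(Q[:,0]-.533)<.04)&(Q[:,1]>-.05)&(Q[:,1]<.2)&(Q[:,2]>.020)&(Q[:,2]<.032)]
L=[]
for y in np.arange(-.02,.12,.012):
    r=q[abs(q[:,1]-y)<.006]
    if len(r)>5:L.append([y,(r[:,0].min()+r[:,0].max())/2])
L=np.array(L);print(L.round(4).tolist(),'nose',q[:,1].min(),'z',q[:,2].mean());print('heading dx/dy',np.polyfit(*L.T,1))
E
python3 m.py
```

```text
[ 0.5305 -0.1018  0.0983] 89.94093759101611 [ 0.63  0.03 -4.51] [-0.002  0.001 -0.045]
0.02 7351 [ 0.5284 -0.0897  0.0362] (array([ 539.6, -118.1]), array([ 99.2, 121.8]), np.float64(2.3))
0.058 4023 [ 0.5316 -0.0752  0.0687] (array([531.5, -92.7]), array([67.6, 88.5]), np.float64(89.9))
0.098 1997 [ 0.5315 -0.098   0.109 ] (array([ 531.1, -102. ]), array([35.9, 36.3]), np.float64(43.5))
[[-0.02, 0.5311], [-0.008, 0.5312], [0.004, 0.5312], [0.016, 0.5312], [0.028, 0.5309], [0.04, 0.531]] nose -0.025522796004264155 z 0.025850493387416296
heading dx/dy [-0.00267123  0.53111147]
```

move_arm(
  targets="1 10 -0.3 0 0;1 10 0 0 0;1 8 0 0 0;1 8 0 0 0;1 8 0 0 0;1 8 0 0 0;1 8 0 0 0;1 8 0 0 0;1 0 0 0 0",
)

```text
time_s: 6.95
tool_pos: [0.5301, -0.0328, 0.0984]
tool_rot: [-0.0, 0.707, 0.707, 0.0]
ft_force: [-0.5, 0.0, -3.7]
finger_gap: 0.0094
grip_force: 50.0
```

```bash
python3 m.py
```

```text
[ 0.5301 -0.0328  0.0984] 90.0024617844864 [-0.48  0.04 -3.72] [-0.005  0.005 -0.   ]
0.02 7159 [ 0.5268 -0.0215  0.0364] (array([539.3, -49.4]), array([ 99.4, 121.9]), np.float64(2.1))
0.058 3945 [ 0.5307 -0.0067  0.0688] (array([531.1, -23.7]), array([88.7, 67.7]), np.float64(0.3))
0.098 2005 [ 0.5312 -0.0288  0.1091] (array([530.7, -33. ]), array([37.1, 35.6]), np.float64(45.7))
[[0.004, 0.5307], [0.016, 0.531], [0.028, 0.531], [0.04, 0.531], [0.052, 0.5311], [0.064, 0.5311], [0.076, 0.5314], [0.088, 0.5311], [0.1, 0.5311], [0.112, 0.5312]] nose 0.00948300809876371 z 0.026283683559548656
heading dx/dy [0.00347798 0.53085251]
```

move_arm(
  targets="1 8 0 0 0;1 8 0 0 0;1 8 0 0 0;1 8 0 0 0;1 8 0 0 0;1 8 0 0 0;1 8 0 0 0;1 8 0 0 0;1 8 0 0 0;1 8 0 0 0",
)

```text
time_s: 8.0
tool_pos: [0.5303, 0.0469, 0.0985]
tool_rot: [-0.0, 0.708, 0.707, 0.0]
ft_force: [-0.3, 0.8, -4.6]
finger_gap: 0.0096
grip_force: 50.0
```

move_arm(
  targets="1 8 0 0 0;1 6 0 0 0;1 3 0 0 0;1 0 0 0 0",
)

```text
time_s: 8.4
tool_pos: [0.5303, 0.0636, 0.0985]
tool_rot: [0.0, 0.707, 0.707, -0.0]
ft_force: [0.2, -0.2, -4.5]
finger_gap: 0.0095
grip_force: 50.0
```

```bash
python3 - <<'E'
from h import *
p,th,s=pose();print(p.round(4),th,s['ft_force'].round(2),s['wrist_torque'].round(3))
E
```

```text
[0.5303 0.0636 0.0985] 89.96904517119407 [ 0.22 -0.22 -4.52] [-0.006  0.05   0.007]
```

move_arm(
  targets="1 2 0 0.3 0;1 2 0 0.3 0;1 2 0 0 0;1 2 0 0 0;1 0 0 0 0",
)

```text
time_s: 8.9
tool_pos: [0.5303, 0.0714, 0.0979]
tool_rot: [-0.0, 0.707, 0.707, 0.0]
ft_force: [-0.9, 0.5, -4.3]
finger_gap: 0.0094
grip_force: 50.0
```

move_arm(
  targets="1 2 0 0 0;1 2 0 0 0;1 0 0 0 0",
)

```text
time_s: 9.2
tool_pos: [0.5303, 0.0754, 0.0979]
tool_rot: [-0.0, 0.707, 0.707, 0.0]
ft_force: [0.2, 0.4, -4.9]
finger_gap: 0.0092
grip_force: 50.0
```

move_arm(
  targets="1 2 0 0 0;1 2 0 0 0;1 0 0 0 0",
)

```text
time_s: 9.5
tool_pos: [0.5303, 0.0794, 0.0979]
tool_rot: [-0.0, 0.707, 0.707, 0.0]
ft_force: [0.3, 0.3, -5.2]
finger_gap: 0.0091
grip_force: 50.0
```

move_arm(
  targets="1 2 0 0 0;1 2 0 0 0;1 0 0 0 0",
)

```text
time_s: 9.8
tool_pos: [0.5303, 0.0834, 0.0979]
tool_rot: [-0.0, 0.707, 0.707, 0.0]
ft_force: [-0.4, -0.2, -5.1]
finger_gap: 0.0094
grip_force: 50.0
```

move_arm(
  targets="1 1.5 0 0 0;1 1.5 0 0 0;1 0 0 0 0",
)

```text
time_s: 10.1
tool_pos: [0.5304, 0.0859, 0.098]
tool_rot: [0.0, 0.707, 0.707, -0.0]
ft_force: [0.1, -2.0, -4.0]
finger_gap: 0.009
grip_force: 50.0
```

move_arm(
  targets="1 1.5 0 0 0;1 0 0 0 0",
)

```text
time_s: 10.3
tool_pos: [0.5304, 0.0875, 0.0979]
tool_rot: [0.0, 0.707, 0.707, -0.0]
ft_force: [-0.6, -3.0, -4.7]
finger_gap: 0.0095
grip_force: 50.0
```

move_arm(
  targets="1 1.5 0 0 0;1 1.5 0 0 0;1 0 0 0 0",
)

```text
time_s: 10.6
tool_pos: [0.5304, 0.0906, 0.098]
tool_rot: [0.0, 0.707, 0.707, -0.0]
ft_force: [0.0, -4.9, -3.9]
finger_gap: 0.0093
grip_force: 50.1
```

move_arm(
  targets="1 1 0 0 0;1 1 0 0 0;1 0 0 0 0",
)

```text
time_s: 10.9
tool_pos: [0.5304, 0.0926, 0.098]
tool_rot: [0.0, 0.707, 0.707, -0.0]
ft_force: [0.2, -4.8, -3.7]
finger_gap: 0.0091
grip_force: 50.1
```

move_arm(
  targets="1 1 0 0 0;1 0 0 0 0",
)

```text
time_s: 11.1
tool_pos: [0.5304, 0.0935, 0.098]
tool_rot: [0.0, 0.707, 0.707, -0.0]
ft_force: [-0.7, -5.6, -3.7]
finger_gap: 0.0093
grip_force: 50.2
```

move_arm(
  targets="1 1 0 0 0;1 0 0 0 0",
)

```text
time_s: 11.3
tool_pos: [0.5304, 0.094, 0.0981]
tool_rot: [0.001, 0.707, 0.707, -0.001]
ft_force: [-0.6, -7.5, -3.5]
finger_gap: 0.0085
grip_force: 50.3
```

move_arm(
  targets="1 1 0 0 0;1 0 0 0 0",
)

```text
time_s: 11.5
tool_pos: [0.5305, 0.0945, 0.0982]
tool_rot: [0.001, 0.707, 0.707, -0.001]
ft_force: [-0.3, -10.3, -2.1]
finger_gap: 0.009
grip_force: 50.4
```

```bash
python3 m.py
```

```text
[0.5305 0.0945 0.0982] 89.97650396841931 [ -0.28 -10.29  -2.09] [-1.809  0.167  0.06 ]
0.02 7151 [0.5279 0.1055 0.036 ] (array([539.6,  77.3]), array([ 98.7, 120.6]), np.float64(1.8))
0.058 3935 [0.5316 0.1209 0.0681] (array([531.5, 103.6]), array([66.7, 88.5]), np.float64(89.6))
0.098 1977 [0.5315 0.0988 0.1089] (array([531.3,  94.6]), array([35.2, 35.9]), np.float64(44.4))
[[-0.008, 0.5312], [0.004, 0.5311]] nose -0.0041912891883540415 z 0.026183620109704854
heading dx/dy [-0.00285956  0.53113292]
```

The rack is home: the plunger met at TCP y ≈ 0.0855, and the force rises steeply from ≈ 0.0937. I'll release the fin and go above the knob.

move_arm(
  targets="1 -1.5 0 0 0;0.6 0 0 0 0;0.6 0 0 0 0;0.6 0 0 0 0;0.6 0 0 0 0;0.6 0 0 -10 0;0.6 0 0 -20 0;0.6 0 0 -30 0;0.6 0 0 -30 0;0.6 0 0 0 0",
)

```text
time_s: 12.55
tool_pos: [0.5335, 0.0946, 0.1944]
tool_rot: [0.003, 0.707, 0.707, 0.004]
ft_force: [0.9, -1.4, 0.0]
finger_gap: 0.0341
grip_force: 0.0
```

move_arm(
  targets="0.4 -24 15 0 0;0.4 -24 15 0 0;0.4 -24 16 0 0;0.4 0 0 0 -8;0.4 0 0 0 -8;0.4 0 0 0 -8;0.4 0 0 0 -8;0.4 0 0 0 -8;0.4 0 0 0 -5;0.4 0 0 0 0",
)

```text
time_s: 13.55
tool_pos: [0.5761, 0.0223, 0.1877]
tool_rot: [-0.0, 0.383, 0.924, 0.0]
ft_force: [-0.1, -0.5, -0.2]
finger_gap: 0.0509
grip_force: 0.0
```

```bash
cat > k.py <<'E'
from h import *
import sys
p,th,s=pose();print(p.round(4),th,s['ft_force'].round(2),s['wrist_torque'].round(3),s['joints'].round(2))
w=snap('wrist');P,_,_=cloud(w,redmask(w),True)
for z0,z1 in((.062,.076),(.102,.115)):
    q=P[(P[:,2]>z0)&(P[:,2]<z1)]
    if len(q)>5:print(z0,len(q),np.median(q,0).round(4),rect(q))
h=cv2.cvtColor(w['img'],cv2.COLOR_BGR2HSV);K,_,_=cloud(w,h[...,2]<70,True)
K=K[(np.hypot(K[:,0]-.5765,K[:,1]-.022)<.035)&(K[:,2]>.055)&(K[:,2]<.075)]
if len(K):print('knob',len(K),K.mean(0).round(4),rect(K),K[:,2].max())
cv2.imwrite('pics/%s.png'%sys.argv[1],cv2.resize(w['img'],(640,480)))
E
python3 k.py g
```

```text
[0.5761 0.0223 0.1877] 134.91711324457344 [-0.08 -0.45 -0.24] [-0.018  0.007  0.02 ] [-0.05  0.01  1.88  0.    1.25 -0.84]
0.062 1999 [0.5319 0.0906 0.0677] (array([531.5,  70. ]), array([103.7,  87.3]), np.float64(89.8))
0.102 945 [0.5315 0.0784 0.1081] (array([531.5,  78.6]), array([43.5, 10.3]), np.float64(89.5))
knob 494 [0.5752 0.0134 0.0657] (array([576.3,  12. ]), array([10.3, 36.7]), np.float64(44.7)) 0.06818060478193672
```

View pics/g.png

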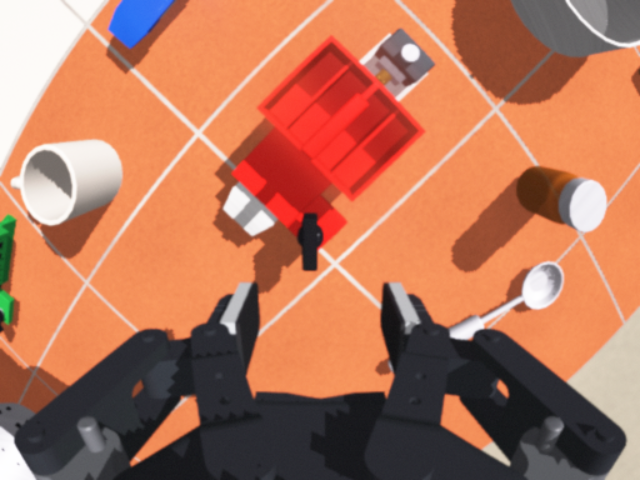

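The wrist view shows the rack sprung back about 15 mm, with the knob bar at (311,241) still at 45° as at joint 0 and the stop at (395,65). I go down on the bar.

move_arm(
  targets="0.4 -7.1 -7.7 0 0;0.4 0 0 30 0;0.4 0 0 30 0;0.4 0 0 30 0;0.4 0 0 20 0;0.4 0 0 10 0;0.4 0 0 5.5 0;0.4 0 0 0 0",
)

```text
time_s: 14.4
tool_pos: [0.5759, 0.0114, 0.0624]
tool_rot: [-0.0, 0.383, 0.924, -0.0]
ft_force: [0.4, 0.0, -0.0]
finger_gap: 0.051
grip_force: 0.0
```

move_arm(
  targets="1 0 0 0 0;1 0 0 0 0;1 0 0 0 0;1 0 0 0 0;1 0 0 0 0;1 0 0 0 0;1 0 0 0 0",
  squeeze=80,
)

```text
time_s: 15.1
tool_pos: [0.5767, 0.0116, 0.0638]
tool_rot: [0.001, 0.383, 0.924, 0.0]
ft_force: [-0.9, -0.3, 5.9]
finger_gap: 0.0092
grip_force: 80.4
```

```bash
cat > q.py <<'E'
from h import *
p,th,s=pose();print(p.round(4),round(th,2),'F',s['ft_force'].round(2),'T',s['wrist_torque'].round(3),s['finger_gap'])
E
python3 q.py
```

```text
[0.5767 0.0116 0.0638] 134.94 F [-0.9  -0.29  5.93] T [-0.092  0.291 -0.   ] 0.009195344601967656
```

move_arm(
  targets="1 1.4 1.4 -1.2 0;1 1.4 1.4 0 0;1 1.4 1.4 0 0;1 1.4 1.4 0 0;1 0 0 0 0",
)

```text
time_s: 15.6
tool_pos: [0.5762, 0.0194, 0.0639]
tool_rot: [0.001, 0.383, 0.924, -0.0]
ft_force: [-0.0, -4.5, 2.3]
finger_gap: 0.0097
grip_force: 80.1
```

move_arm(
  targets="1 1 1 0 0;1 1 1 0 0;1 1 1 0 0;1 0 0 0 0",
)

```text
time_s: 16.0
tool_pos: [0.5763, 0.0232, 0.0639]
tool_rot: [0.001, 0.383, 0.924, -0.001]
ft_force: [1.2, -5.9, 2.2]
finger_gap: 0.0095
grip_force: 80.1
```

move_arm(
  targets="1 0.7 0.7 0 0;1 0.7 0.7 0 0;1 0 0 0 0",
)

```text
time_s: 16.3
tool_pos: [0.5763, 0.0248, 0.0639]
tool_rot: [0.001, 0.383, 0.924, -0.001]
ft_force: [0.7, -6.5, 2.9]
finger_gap: 0.0096
grip_force: 80.1
```

```bash
python3 q.py
```

```text
[0.5763 0.0248 0.0639] 134.97 F [ 0.7  -6.46  2.88] T [-1.158 -0.232  0.113] 0.009564473443632678
```

move_arm(
  targets="1 0.7 0.7 0 0;1 0.7 0.7 0 0;1 0 0 0 0",
)

```text
time_s: 16.6
tool_pos: [0.5764, 0.0265, 0.0639]
tool_rot: [0.001, 0.383, 0.924, -0.001]
ft_force: [1.2, -8.4, 2.1]
finger_gap: 0.0092
grip_force: 80.1
```

move_arm(
  targets="1 0.7 0.7 0 0;1 0 0 0 0",
)

```text
time_s: 16.8
tool_pos: [0.5764, 0.0267, 0.0639]
tool_rot: [0.001, 0.383, 0.924, -0.002]
ft_force: [0.2, -11.1, 1.2]
finger_gap: 0.0093
grip_force: 80.1
```

move_arm(
  targets="1 0.7 0.7 0 0;1 0 0 0 0",
)

```text
time_s: 17.0
tool_pos: [0.5767, 0.0269, 0.0639]
tool_rot: [0.002, 0.382, 0.924, -0.002]
ft_force: [2.3, -13.7, 1.1]
finger_gap: 0.0093
grip_force: 80.0
```

```bash
python3 q.py; python3 k.py i
```

```text
[0.5767 0.0269 0.0639] 135.04 F [  2.25 -13.66   1.08] T [-2.261 -0.38   0.298] 0.009267637582935468
[0.5767 0.0269 0.0639] 135.03501628785642 [  2.25 -13.66   1.08] [-2.261 -0.38   0.298] [-0.04  0.16  1.96 -0.01  1.03 -0.83]
0.062 5925 [0.5523 0.0896 0.0673] (array([531., 102.]), array([88.2, 68.1]), np.float64(0.4))
0.102 4903 [0.5309 0.0878 0.108 ] (array([531. ,  92.9]), array([10.2, 43.8]), np.float64(0.3))
knob 2075 [0.5739 0.0296 0.0655] (array([575.8,  26.8]), array([32.7, 32.9]), np.float64(3.7)) 0.07495172931361854
```

move_arm(
  targets="1 0 0 0 3;1 0 0 0 3;1 0 0 0 0",
)

```text
time_s: 17.35
tool_pos: [0.5769, 0.0269, 0.0639]
tool_rot: [0.002, 0.431, 0.902, -0.002]
ft_force: [2.6, -14.1, -0.1]
finger_gap: 0.0094
grip_force: 79.7
```

```bash
python3 q.py
```

```text
[0.5769 0.0269 0.0639] 128.95 F [  2.61 -14.1   -0.12] T [-2.206 -0.533  0.175] 0.009431157889558775
```

move_arm(
  targets="1 0 0 0 3;1 0 0 0 0",
)

```text
time_s: 17.55
tool_pos: [0.5769, 0.027, 0.0639]
tool_rot: [0.002, 0.454, 0.891, -0.002]
ft_force: [2.8, -13.3, 0.6]
finger_gap: 0.0096
grip_force: 79.7
```

```bash
python3 q.py
```

```text
[0.5769 0.027  0.0639] 125.95 F [  2.81 -13.26   0.65] T [-2.207 -0.606  0.128] 0.009579175749708622
```

move_arm(
  targets="1 0 0 0 3;1 0 0 0 0",
)

```text
time_s: 17.75
tool_pos: [0.5769, 0.027, 0.0639]
tool_rot: [0.003, 0.478, 0.879, -0.002]
ft_force: [3.4, -15.2, -0.3]
finger_gap: 0.0096
grip_force: 79.7
```

```bash
python3 q.py
```

```text
[0.5769 0.027  0.0639] 122.95 F [  3.39 -15.24  -0.28] T [-2.133 -0.61   0.136] 0.009635909472024199
```

move_arm(
  targets="1 0 0 0 3;1 0 0 0 0",
)

```text
time_s: 17.95
tool_pos: [0.577, 0.0269, 0.0639]
tool_rot: [0.003, 0.5, 0.866, -0.002]
ft_force: [3.9, -12.5, 0.2]
finger_gap: 0.0096
grip_force: 79.7
```

```bash
python3 q.py
```

```text
[0.577  0.0269 0.0639] 119.94 F [  3.87 -12.48   0.21] T [-2.197 -0.577  0.131] 0.009610422700034699
```

move_arm(
  targets="1 0 0 0 3;1 0 0 0 0",
)

```text
time_s: 18.15
tool_pos: [0.577, 0.027, 0.0639]
tool_rot: [0.003, 0.523, 0.852, -0.002]
ft_force: [4.2, -13.2, -0.8]
finger_gap: 0.0094
grip_force: 79.7
```

```bash
python3 q.py
```

```text
[0.577  0.027  0.0639] 116.95 F [  4.18 -13.24  -0.77] T [-2.205 -0.636  0.135] 0.009355789678860821
```

move_arm(
  targets="1 0 0 0 3;1 0 0 0 0",
)

```text
time_s: 18.35
tool_pos: [0.5771, 0.027, 0.0639]
tool_rot: [0.003, 0.545, 0.838, -0.001]
ft_force: [4.4, -13.7, -1.2]
finger_gap: 0.0096
grip_force: 79.6
```

```bash
python3 q.py
```

```text
[0.5771 0.027  0.0639] 113.95 F [  4.43 -13.73  -1.19] T [-2.229 -0.684  0.159] 0.009559608095625383
```

move_arm(
  targets="1 0 0 0 3;1 0 0 0 0",
)

```text
time_s: 18.55
tool_pos: [0.5773, 0.0271, 0.064]
tool_rot: [0.003, 0.567, 0.824, -0.001]
ft_force: [4.0, -13.0, -0.2]
finger_gap: 0.0096
grip_force: 79.6
```

```bash
python3 q.py
```

```text
[0.5773 0.0271 0.064 ] 110.95 F [  4.02 -13.05  -0.18] T [-2.195 -0.707  0.118] 0.009563644726408691
```

move_arm(
  targets="1 0 0 0 3;1 0 0 0 0",
)

```text
time_s: 18.75
tool_pos: [0.5773, 0.0271, 0.064]
tool_rot: [0.003, 0.588, 0.809, -0.001]
ft_force: [5.3, -13.1, -1.4]
finger_gap: 0.0093
grip_force: 79.6
```

```bash
python3 q.py; python3 k.py j
```

```text
[0.5773 0.0271 0.064 ] 107.94 F [  5.32 -13.07  -1.37] T [-2.172 -0.724  0.133] 0.009347848073377789
[0.5773 0.0271 0.064 ] 107.94135318915454 [  5.32 -13.07  -1.37] [-2.172 -0.724  0.133] [-0.04  0.16  1.95 -0.01  1.02 -0.35]
0.062 6785 [0.5432 0.0957 0.0676] (array([530.9, 101.3]), array([88.9, 67.7]), np.float64(1.4))
0.102 6006 [0.5325 0.0931 0.108 ] (array([531.4,  93. ]), array([10.8, 44.2]), np.float64(1.0))
knob 1977 [0.5769 0.031  0.0657] (array([578.3,  28.4]), array([32.6, 32.9]), np.float64(59.1)) 0.0749942031639218
```

View pics/j.png

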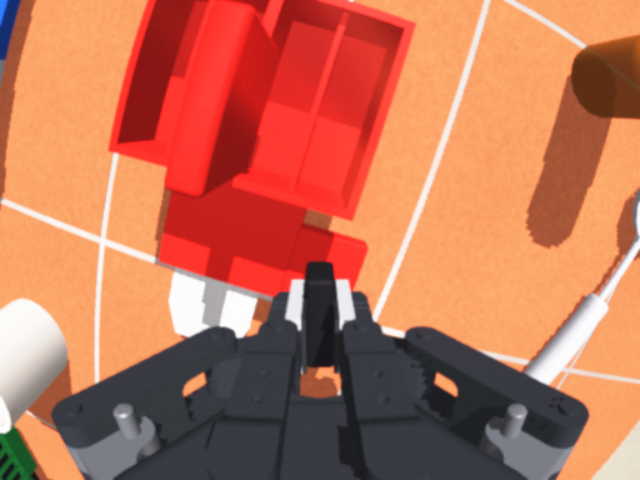

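The bar at (320,315) lies between the pads and turns with them, and the rack is still home. I keep turning.

move_arm(
  targets="1 0 0 0 3;1 0 0 0 0",
)

```text
time_s: 19.0
tool_pos: [0.5773, 0.0271, 0.0639]
tool_rot: [0.003, 0.609, 0.793, -0.001]
ft_force: [4.1, -12.3, -1.3]
finger_gap: 0.0093
grip_force: 79.6
```

```bash
python3 q.py
```

```text
[0.5773 0.0271 0.0639] 104.95 F [  4.07 -12.26  -1.28] T [-2.229 -0.773  0.099] 0.009317217961439358
```

move_arm(
  targets="1 0 0 0 3;1 0 0 0 0",
)

```text
time_s: 19.2
tool_pos: [0.5773, 0.027, 0.064]
tool_rot: [0.003, 0.63, 0.777, -0.001]
ft_force: [4.6, -12.5, -0.7]
finger_gap: 0.0097
grip_force: 79.6
```

```bash
python3 q.py
```

```text
[0.5773 0.027  0.064 ] 101.95 F [  4.65 -12.48  -0.72] T [-2.212 -0.707  0.092] 0.009654508138858963
```

move_arm(
  targets="1 0 0 0 3;1 0 0 0 0",
)

```text
time_s: 19.4
tool_pos: [0.5773, 0.0271, 0.064]
tool_rot: [0.003, 0.65, 0.76, -0.001]
ft_force: [4.3, -13.8, -0.4]
finger_gap: 0.0097
grip_force: 79.6
```

```bash
python3 q.py
```

```text
[0.5773 0.0271 0.064 ] 98.96 F [  4.3  -13.79  -0.38] T [-2.173 -0.774  0.072] 0.009738435187478802
```

move_arm(
  targets="1 0 0 0 3;1 0 0 0 0",
)

```text
time_s: 19.6
tool_pos: [0.5773, 0.0271, 0.064]
tool_rot: [0.003, 0.669, 0.743, -0.001]
ft_force: [4.8, -13.4, -0.7]
finger_gap: 0.0096
grip_force: 79.6
```

```bash
python3 q.py
```

```text
[0.5773 0.0271 0.064 ] 95.96 F [  4.77 -13.42  -0.68] T [-2.22  -0.705  0.156] 0.009586945664433877
```

```bash
cat > q.py <<'E'
from h import *
T=[];F=[]
for i in range(4):
    p,th,s=pose();T.append(s['wrist_torque']);F.append(s['ft_force'])
    if i<3: ctrl.snapshot('wrist')
print(p.round(4),round(th,2),'F',np.mean(F,0).round(2),'T',np.mean(T,0).round(3),np.std(T,0).round(3)[2])
E
python3 q.py
```

```text
[0.5773 0.0271 0.064 ] 95.98 F [  4.17 -13.21  -0.8 ] T [-2.21  -0.716  0.129] 0.025
```

move_arm(
  targets="1 0 0 0 3;1 0 0 0 0",
)

```text
time_s: 19.95
tool_pos: [0.5772, 0.0271, 0.064]
tool_rot: [0.003, 0.689, 0.725, -0.001]
ft_force: [5.1, -13.0, -1.0]
finger_gap: 0.0098
grip_force: 79.7
```

```bash
python3 q.py
```

```text
[0.5773 0.0271 0.064 ] 92.98 F [  4.21 -13.21  -1.06] T [-2.206 -0.716  0.131] 0.034
```

move_arm(
  targets="1 0 0 0 3;1 0 0 0 0",
)

```text
time_s: 20.3
tool_pos: [0.5772, 0.0271, 0.064]
tool_rot: [0.003, 0.707, 0.707, -0.001]
ft_force: [3.9, -12.6, -0.4]
finger_gap: 0.0093
grip_force: 79.7
```

```bash
python3 q.py
```

```text
[0.5773 0.0271 0.064 ] 89.99 F [  3.93 -12.6   -0.32] T [-2.217 -0.71   0.162] 0.038
```

move_arm(
  targets="1 0 0 0 3;1 0 0 0 0",
)

```text
time_s: 20.65
tool_pos: [0.5772, 0.0271, 0.064]
tool_rot: [0.003, 0.726, 0.688, -0.001]
ft_force: [3.7, -13.4, -0.2]
finger_gap: 0.0095
grip_force: 79.7
```

```bash
python3 q.py
```

```text
[0.5772 0.0271 0.064 ] 86.99 F [  4.18 -13.1   -0.09] T [-2.224 -0.702  0.183] 0.022
```

move_arm(
  targets="1 0 0 0 3;1 0 0 0 0",
)

```text
time_s: 21.0
tool_pos: [0.5772, 0.0271, 0.064]
tool_rot: [0.003, 0.743, 0.669, -0.001]
ft_force: [4.0, -13.0, 0.6]
finger_gap: 0.0095
grip_force: 79.7
```

```bash
python3 q.py
```

```text
[0.5772 0.0271 0.064 ] 83.99 F [  4.31 -12.92  -0.32] T [-2.224 -0.684  0.174] 0.023
```

move_arm(
  targets="1 0 0 0 3;1 0 0 0 0",
)

```text
time_s: 21.35
tool_pos: [0.5772, 0.0271, 0.064]
tool_rot: [0.003, 0.761, 0.649, -0.0]
ft_force: [4.6, -13.2, -0.3]
finger_gap: 0.0095
grip_force: 79.7
```

```bash
python3 q.py; python3 k.py k1
```

```text
[0.5772 0.0271 0.064 ] 81.0 F [  3.91 -12.81  -0.06] T [-2.195 -0.693  0.22 ] 0.035
[0.5772 0.0271 0.064 ] 80.99946991634533 [  3.76 -12.7    0.2 ] [-2.184 -0.633  0.238] [-0.04  0.16  1.95 -0.01  1.03  0.12]
0.062 7899 [0.5367 0.1054 0.0677] (array([531.2,  86.2]), array([ 89.9, 100.4]), np.float64(0.4))
0.102 4567 [0.534  0.0936 0.1077] (array([531.8,  93.2]), array([12. , 43.9]), np.float64(2.4))
knob 1768 [0.5789 0.0308 0.0657] (array([578.8,  27.8]), array([32.4, 32.9]), np.float64(33.3)) 0.07499459324288585
```

move_arm(
  targets="1 0 0 0 1;1 0 0 0 1",
)

```text
time_s: 21.75
tool_pos: [0.5772, 0.0271, 0.064]
tool_rot: [0.003, 0.772, 0.636, -0.0]
ft_force: [4.0, -12.6, 0.4]
finger_gap: 0.0091
grip_force: 79.9
```

```bash
cat > r.py <<'E'
from h import *
for i in range(5):
    p,th,s=pose();print(round(s['time_s'],2),round(th,2),s['wrist_torque'].round(3)[2],s['joint_torque'][5].round(3),s['ft_force'].round(1))
    if i<4: ctrl.snapshot('wrist')
E
python3 r.py
```

```text
21.75 79.02 0.479 0.352 [  4.  -12.6   0.4]
21.8 78.98 0.375 0.484 [  3.4 -12.5  -0.3]
21.85 79.02 0.413 0.42 [  2.9 -13.7  -0.5]
21.9 79.03 0.34 0.37 [  4.5 -13.5  -0.7]
21.95 79.03 0.356 0.362 [  4.1 -13.   -0.5]
```

Torque while moving is about 0.45 N m (0.3 friction plus about 0.15), and the fitted bite is at a tool angle of about 100°. That puts the knob about 0.35 rad past the bite, which is in the firm window. I ease the push, let go, lift and check.

move_arm(
  targets="1 -1 0.2 0 0;1 0 0 0 0;0.6 0 0 0 0;0.6 0 0 0 0;0.6 0 0 0 0;0.6 0 0 0 0;0.6 0 0 -10 0;0.6 0 0 -30 0;0.6 0 0 -40 0;0.6 0 0 -30 0",
)

```text
time_s: 22.95
tool_pos: [0.5764, 0.029, 0.1767]
tool_rot: [0.001, 0.772, 0.636, 0.001]
ft_force: [1.2, -0.5, 0.1]
finger_gap: 0.0339
grip_force: 0.0
```

move_arm(
  targets="0.6 -20 0 0 0;0.6 0 0 0 0",
)

```text
time_s: 23.15
tool_pos: [0.5728, 0.0082, 0.1762]
tool_rot: [0.001, 0.772, 0.635, 0.001]
ft_force: [0.1, 0.4, 0.3]
finger_gap: 0.0343
grip_force: 0.0
```

```bash
python3 k.py l; python3 - <<'E'
from h import *
w=load('wrist');h=cv2.cvtColor(w['img'],cv2.COLOR_BGR2HSV);K,_,_=cloud(w,h[...,2]<70,True)
K=K[(np.hypot(K[:,0]-.5775,K[:,1]-.027)<.03)&(K[:,2]>.059)&(K[:,2]<.075)];print(len(K),rect(K))
E
```

```text
[0.5728 0.0082 0.1762] 78.86421938939907 [0.15 0.36 0.3 ] [-0.073 -0.01   0.002] [-0.08  0.01  1.9  -0.    1.22  0.12]
0.062 2462 [0.5336 0.1058 0.0678] (array([536.9,  86.3]), array([98.9, 99.8]), np.float64(0.6))
0.102 1050 [0.5328 0.0926 0.1079] (array([532.1,  93.2]), array([10.8, 44.2]), np.float64(0.4))
knob 455 [0.5778 0.0232 0.066 ] (array([578.1,  24.1]), array([32.3, 10.4]), np.float64(79.2)) 0.06811314623788159
455 (array([578.1,  24.1]), array([32.3, 10.4]), np.float64(79.2))
```

View pics/l.png

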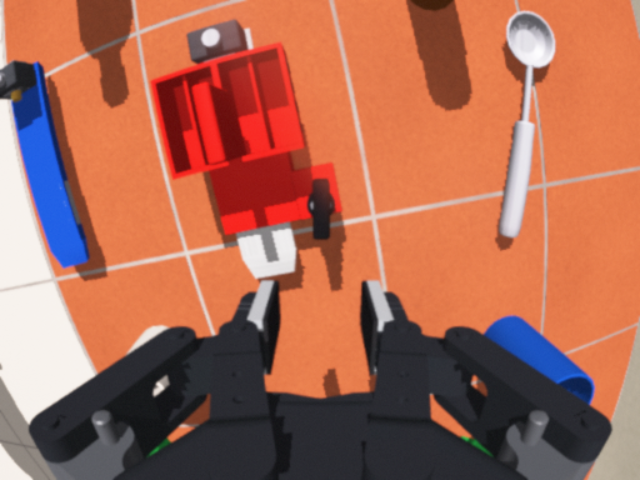

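The fin still reads y = 0.0932, the same as when pressed. In the picture the rack sits against the stop at (215,40) and the knob bar at (320,208) has turned about 56°. The rack held after release, so I hand in.

```bash
python3 -c "
from workcell import ctrl
print(ctrl.sign_off())"
```

```text
the job is handed in; nothing more can be done
None
```

The red rack is on its rail, against the stop with the plunger in, and stayed there after I let go; the knob is turned about 0.98 rad, roughly 0.35 rad past an estimated bite (torque-based, not directly confirmed), and the job was handed in at about 23 s.

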